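# Press the proud lids of the gauge pin tubs home

## Robot

A 6-joint arm with a two-finger parallel gripper is mounted at the origin on a cart in front of the work surface, level with it; the furniture and walls round the work are solid. World frame = base frame: x ahead of the robot, y to its left, z up, the work surface at z = 0. Lengths are in m, angles in rad, forces in N, time in s.
With the tool pointing down it reaches from about 0.35 to 0.875 m from the base axis. Payload 4.2 kg.
Tool frame: the origin (TCP) lies midway between the tips of the shut fingers; the grasp point (between the pads) lies arm.tcp_to_grasp behind it (arm.tcp_to_grasp is the distance from the TCP to the grasp point, in m); z points along the fingers, y is the line along which they close (so a half turn about z gives the same grasp; the last joint's range is limited). The gripper opens to 87 mm and grips with 3 to 60 N. Pads are 19 mm wide; open, the fingers measure 117 mm over their backs; the gripper's body (75 mm by 190 mm) begins 51 mm behind the grasp point.
Start: joints at [1.379, 0.385, 0.008, 0, -1.194, -0.259], TCP at [0.272, 0.563, 0.223] pointing down, gripper open.
Joint ranges: [-3.14, 3.14], [-1.21, 2.06], [-1.07, 1.41], [-3.16, 2.05], [-2.99, -0.16], [-3.1, 3.1]. Speed limits (rad/s): [2.79, 2.79, 3.14, 3.14, 3.14, 3.14].

## Interface

Orientations are given as a unit quaternion [w, x, y, z].
In Python, from rig import status, grab_frame, hand_in, arm gives the robot as it stands.
- The arm moves only by the shell command python3 -m crank 'ROWS' [FORCE]. ROWS is JSON, a list of rows, each an object with "rot": the turn, a rotation vector about the tool's x, y, z in rad, a list of three; "offset": the shift along the tool's x, y, z in cm, a list of three; "gripper": the finger opening in cm, from 0 to 8.7. A call has 1 to 10 rows; each row is the pose to reach, as a shift and turn from the pose commanded when the call began, along the tool's axes at that moment; what a row does not reach only later rows make up. A row lasts 1/10 s, in which the tool goes at most 50 mm and 8.59 degrees, less where a joint would pass 70% of its speed; a pose out of reach is approached as far as the arm can. A call with a gripper value outside its range is refused whole. The fingers move at their own pace and stop on an object; FORCE is the grip in N (left out, the last holds). Time passes only in rows, so rows that repeat a pose let the fingers close. It gives the time, the measured TCP pose, the force, the opening and the grip force at its end, in the units of the state.
- status.get_obs(): the state, without advancing time (a new reading comes with each control period).
- grab_frame(name): name is "side" or "top" or "wrist"; returns a dict with "color" (420x560x3 uint8, red, green, blue), "fx", "fy", "cx", "cy" (pixels), "R" (3x3) and "t" (3): a world point X has camera coordinates R X + t. Camera axes: x right, y down, z forward; pixel columns grow to the right and rows downward; lengths in m; the calibration is good to about 2 mm. A picture is of the moment at which its call begins. There is no depth.
- hand_in(): hands the job in; it is judged then, once.
The state is a dict: "time_s": time; "qpos": joint angles; "joint_vel": joint speeds; "effort": joint torques, N m; "ee_pos": TCP position; "orientation": TCP orientation; "ft_force": force on the tool from outside, world axes, zero at the start; "ft_torque": the same for the moment, N m; "finger_gap": opening from 0.0 (shut) to 1.0 (fully open); "grasp_force": force on a finger pad.
Only numpy, scipy, OpenCV 4.12 (cv2) and the standard library are available. Lean on these libraries where they do the work, as an engineer would, in place of code of your own. Each camera call takes 0.05 s, during which the arm holds its last target. There are 200 camera calls.

## Task

Of the three clear tubs of gauge pins with blue press-on lids, two have lids that are not fully on: an orange seal ring shows under them. Press those two lids down until they are fully home, and leave all three tubs standing upright where they are.

Things in the scene. Friction and masses are not known exactly. Their poses are not given: they have to be found in the camera images.
- tub_1_lid (a point): Top centre of the lid of one of three identical tubs: clear round pot 61 mm across with steel pins inside, blue ribbed press-on lid 66 mm across, 17 mm thick. Origin on the lid's flat upper face, moves with the lid; z up along the tub's axis. It is 82 mm above the bench when the lid is home, 91 to 94 mm when proud (orange seal ring then shows between lid and pot).
- tub_2_lid (a point): The same point of the second tub. Which of the tubs stands where changes from run to run. A lid slides straight down on its pot against a steady friction of about 6 N, over 9 to 12 mm, to a hard stop where it is home; it stays where it is pushed and does not spring back.
- tub_3_lid (a point): The same point of the third tub. The tubs are loose and stand on the bench; each weighs 0.5 to 0.8 kg and does not tip if pressed within 20 mm of its centre.
There are look-alikes about, which are no part of the job. Leave any red or yellow look-alike of the part that bears tub_2_lid alone. What is shaped like the part that bears tub_3_lid but red is not meant.

How it is judged:
By the outcome, as a careful person would: the job done as asked, in the order asked, and still so for the second after the job is handed in, with the robot touching nothing.
It also fails if it takes over 32 s, if anything falls off the work surface, if the arm or the gripper's body presses on something with over 40 N, if the wrist force passes 120 N, or if a joint passes its speed limit or range.

## Working session

There is one attempt and no reset: what is moved stays moved. The work goes in short steps, Python scripts to look and compute and a shell command to move; the robot and the scene stay as the last step left them, time stands still between calls to the robot, and variables do not carry over. Pictures are saved under pics/ and viewed, at most 10 in all, crops included, and the job is handed in when it is done.

```bash
mkdir -p pics
python3 - <<'E'
from rig import status, grab_frame, arm
import cv2, pickle
o=status.get_obs(); print(o['time_s'],o['ee_pos'],o['orientation'],o['ft_force'],arm.tcp_to_grasp)
for n in ("top","side"):
    f=grab_frame(n); pickle.dump(f,open(f'pics/{n}.pkl','wb')); cv2.imwrite(f'pics/{n}.png',cv2.resize(f['color'][:,:,::-1],(800,600),interpolation=cv2.INTER_CUBIC))
    print(n,f['fx'],f['cx'],f['cy'],f['R'],f['t'])
E
```

```text
0.0 [0.27202979 0.56202214 0.2214567 ] [ 1.09718568e-03  9.74675531e-01 -2.23621034e-01 -1.97945947e-04] [ 0.23649895 -0.64206943 -0.19164706] 0.0187
top 538.4233680400378 280.85893559669995 216.99072687091856 [[-0.02341496 -0.99969835  0.00741224]
 [-0.98373014  0.02171869 -0.17833483]
 [ 0.17812005 -0.01146735 -0.98394194]] [0.16410939 0.51391427 1.47288962]
side 387.4669858097258 282.38590579575276 208.6467952387139 [[-0.52880088 -0.8487093   0.00788352]
 [-0.71517399  0.44055945 -0.5426173 ]
 [ 0.45705119 -0.2925746  -0.83994304]] [0.43107766 0.34949493 0.71976485]
```

View pics/top.png

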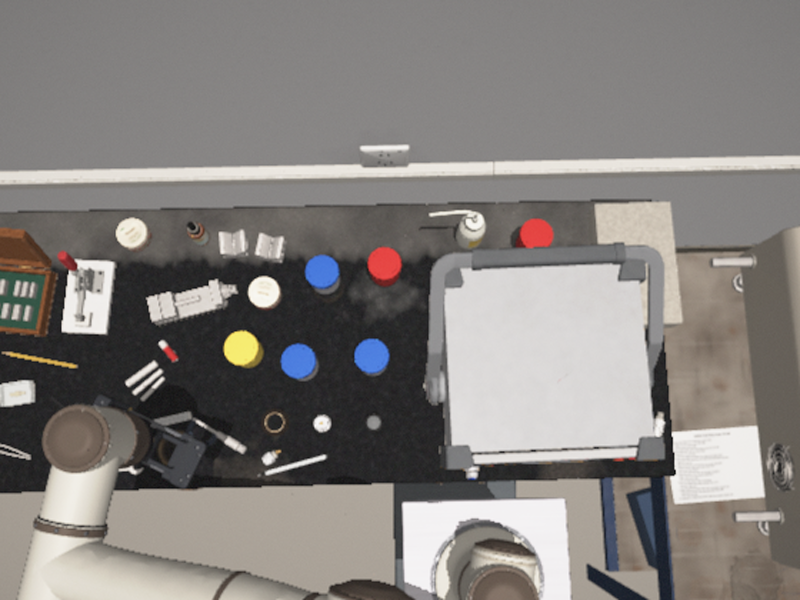

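View pics/side.png

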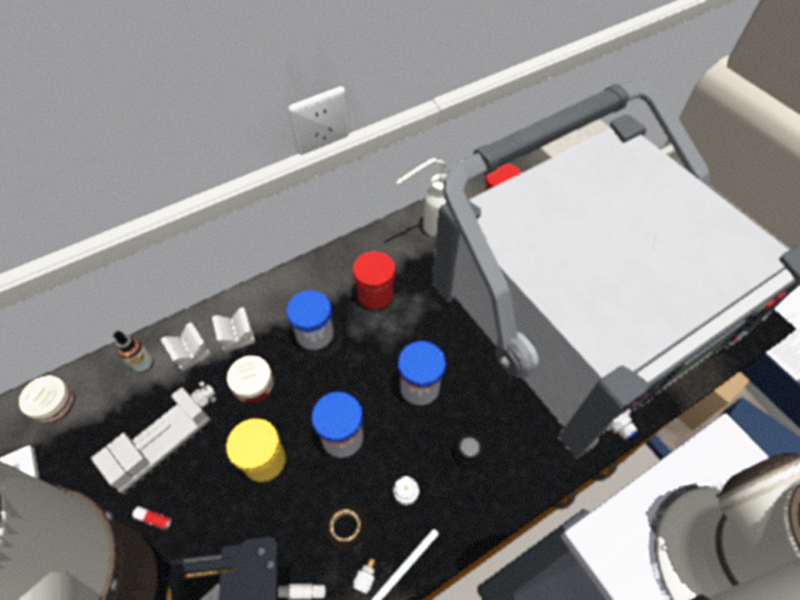

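```bash
cat > h.py <<'E'
import numpy as np, cv2
from scipy.spatial.transform import Rotation as Ro
def proj(f,X):
    c=f['R']@np.array(X)+f['t']; return np.array([f['fx']*c[0]/c[2]+f['cx'],f['fy']*c[1]/c[2]+f['cy']])
def ray(f,uv,z):
    d=f['R'].T@np.array([(uv[0]-f['cx'])/f['fx'],(uv[1]-f['cy'])/f['fy'],1]); o=-f['R'].T@f['t']; return o+d*(z-o[2])/d[2]
def toolshift(o,d):  # cm in tool axes
    w,x,y,z=o['orientation']; return Ro.from_quat([x,y,z,w]).inv().apply(d)*100
E
python3 - <<'E'
import pickle; from h import *
for n in("top","side"):
    f=pickle.load(open(f'pics/{n}.pkl','rb')); 
    hsv=cv2.cvtColor(f['color'],cv2.COLOR_RGB2HSV)
    m=cv2.inRange(hsv,(100,150,130),(125,255,255))
    k,l,s,c=cv2.connectedComponentsWithStats(m)
    for i in range(1,k):
        if s[i,4]>100:
            print(n,c[i],s[i],[ray(f,c[i],z)[:2].round(3) for z in(.08,.09)])
f=pickle.load(open('pics/side.pkl','rb'))
C=f['color'][:,:,::-1][190:340,190:330]
cv2.imwrite('pics/crop.png',cv2.resize(C,(560,600),interpolation=cv2.INTER_CUBIC))
E
```

```text
top [224.98826291 189.74178404] [214 179  23  23 426] [array([0.592, 0.306]), array([0.589, 0.305])]
top [259.63034188 248.6025641 ] [248 237  25  24 468] [array([0.425, 0.213]), array([0.424, 0.212])]
top [208.24152542 252.17372881] [196 240  25  25 472] [array([0.418, 0.353]), array([0.417, 0.351])]
side [215.69219219 216.51051051] [201 203  31  28 666] [array([0.594, 0.308]), array([0.588, 0.309])]
side [294.91584158 253.62623762] [279 238  33  32 808] [array([0.43 , 0.211]), array([0.426, 0.214])]
side [235.41544885 290.76826722] [218 274  36  35 958] [array([0.424, 0.351]), array([0.42 , 0.352])]
```

View pics/crop.png

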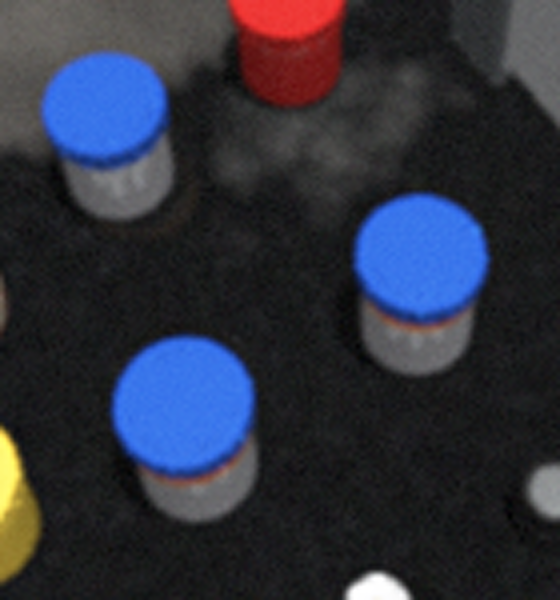

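The orange ring shows under the two front lids, at crop (190,475) and (415,320). The back lid is home. I'll press A at about (0.419, 0.352) and B at about (0.425, 0.213), with the tool turned 64° so the gripper body stays clear of the machine.

Run:
```python
from h import *; from rig import status
o=status.get_obs(); print(toolshift(o,np.array([.419,.352,.125])-o['ee_pos']))
```

```text
[22.37757188 12.48541241  9.68553184]
```

```bash
python3 -m crank '[{"rot":[0,0,0.14],"offset":[3,1.7,0],"gripper":0},{"rot":[0,0,0.28],"offset":[6,3.4,0.5],"gripper":0},{"rot":[0,0,0.42],"offset":[9.5,5.3,1],"gripper":0},{"rot":[0,0,0.56],"offset":[13,7.3,2],"gripper":0},{"rot":[0,0,0.7],"offset":[16.5,9.2,3],"gripper":0},{"rot":[0,0,0.84],"offset":[19.5,10.9,4],"gripper":0},{"rot":[0,0,0.98],"offset":[22.4,12.5,5],"gripper":0},{"rot":[0,0,1.12],"offset":[22.4,12.5,6],"gripper":0},{"rot":[0,0,1.12],"offset":[22.4,12.5,7],"gripper":0},{"rot":[0,0,1.12],"offset":[22.4,12.5,7],"gripper":0}]' 20
python3 - <<'E'
from h import *; from rig import status,grab_frame
o=status.get_obs(); print(o['time_s'],o['ee_pos'],o['orientation'],o['ft_force'],o['finger_gap']); print(toolshift(o,np.array([.419,.352,.1])-o['ee_pos']))
f=grab_frame('side'); cv2.imwrite('pics/s2.png',cv2.resize(f['color'][:,:,::-1][150:390,120:440],(800,600)))
E
```

```text
time_s: 1.1
ee_pos: [0.4186, 0.3517, 0.1508]
orientation: [0.002, 0.708, -0.706, 0.0]
ft_force: [0.2, -0.5, -1.4]
finger_gap: 0.173
grasp_force: 0.0
1.1 [0.41863209 0.35169118 0.1507755 ] [ 1.83746494e-03  7.08039853e-01 -7.06170076e-01  1.16002618e-04] [ 0.20853215 -0.49827638 -1.35079593] 0.17300885941130528
[-0.04479512 -0.04925184  5.07734103]
```

View pics/s2.png

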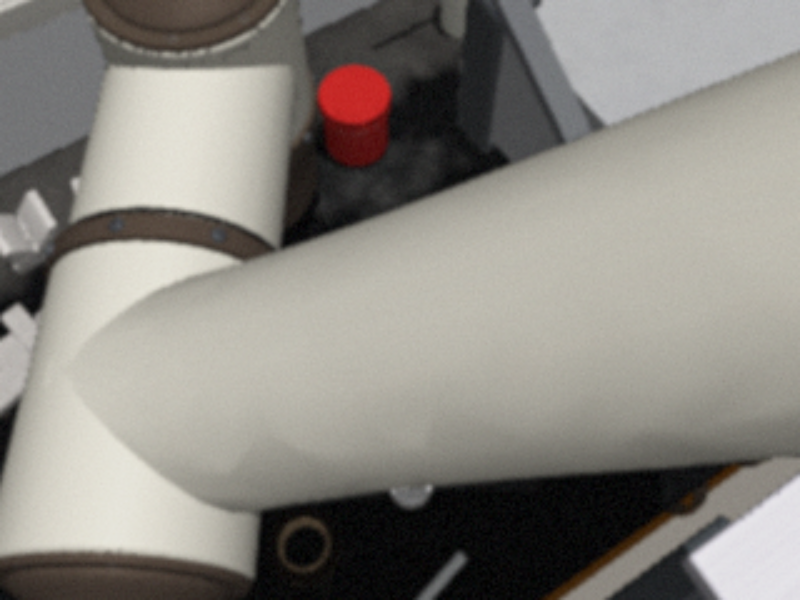

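The arm blocks the side view, so I'll go by force. I'll approach, then press in small steps.

```bash
python3 -m crank '[{"rot":[0,0,0],"offset":[0,0,2],"gripper":0},{"rot":[0,0,0],"offset":[0,0,4],"gripper":0},{"rot":[0,0,0],"offset":[0,0,5.2],"gripper":0},{"rot":[0,0,0],"offset":[0,0,5.4],"gripper":0},{"rot":[0,0,0],"offset":[0,0,5.6],"gripper":0},{"rot":[0,0,0],"offset":[0,0,5.8],"gripper":0},{"rot":[0,0,0],"offset":[0,0,6],"gripper":0},{"rot":[0,0,0],"offset":[0,0,6.2],"gripper":0},{"rot":[0,0,0],"offset":[0,0,6.2],"gripper":0}]'
```

```text
time_s: 2.05
ee_pos: [0.4198, 0.3531, 0.0917]
orientation: [-0.001, 0.707, -0.707, -0.0]
ft_force: [-1.8, 0.6, 4.7]
finger_gap: 0.011
grasp_force: 2.0
```

```bash
python3 -m crank '[{"rot":[0,0,0],"offset":[0,0,0.2],"gripper":0},{"rot":[0,0,0],"offset":[0,0,0.4],"gripper":0},{"rot":[0,0,0],"offset":[0,0,0.6],"gripper":0},{"rot":[0,0,0],"offset":[0,0,0.7],"gripper":0},{"rot":[0,0,0],"offset":[0,0,0.8],"gripper":0},{"rot":[0,0,0],"offset":[0,0,0.8],"gripper":0}]'
```

```text
time_s: 2.65
ee_pos: [0.4198, 0.3531, 0.0837]
orientation: [-0.001, 0.707, -0.707, -0.0]
ft_force: [-2.2, 0.4, 5.2]
finger_gap: 0.005
grasp_force: 2.4
```

```bash
python3 -m crank '[{"rot":[0,0,0],"offset":[0,0,0.1],"gripper":0},{"rot":[0,0,0],"offset":[0,0,0.2],"gripper":0},{"rot":[0,0,0],"offset":[0,0,0.3],"gripper":0},{"rot":[0,0,0],"offset":[0,0,0.4],"gripper":0},{"rot":[0,0,0],"offset":[0,0,0.4],"gripper":0}]'
```

```text
time_s: 3.15
ee_pos: [0.4201, 0.3533, 0.0823]
orientation: [-0.002, 0.708, -0.707, 0.0]
ft_force: [-5.6, -2.7, 20.6]
finger_gap: 0.005
grasp_force: 9.7
```

The force rose to 20 N at z = 0.082, so A is at its stop. Next I'll lift and move to B.

```bash
python3 -m crank '[{"rot":[0,0,0],"offset":[0,0,-2],"gripper":0},{"rot":[0,0,0],"offset":[0,0,-5],"gripper":0},{"rot":[0,0,0],"offset":[4,-0.1,-5.5],"gripper":0},{"rot":[0,0,0],"offset":[8,-0.3,-5.5],"gripper":0},{"rot":[0,0,0],"offset":[12,-0.4,-5.5],"gripper":0},{"rot":[0,0,0],"offset":[14,-0.5,-5.5],"gripper":0},{"rot":[0,0,0],"offset":[14,-0.5,-4],"gripper":0},{"rot":[0,0,0],"offset":[14,-0.5,-2.5],"gripper":0},{"rot":[0,0,0],"offset":[14,-0.5,-2.2],"gripper":0},{"rot":[0,0,0],"offset":[14,-0.5,-2.2],"gripper":0}]'
```

```text
time_s: 4.15
ee_pos: [0.4243, 0.2122, 0.1003]
orientation: [0.001, 0.707, -0.707, 0.0]
ft_force: [0.2, -0.0, -0.5]
finger_gap: 0.005
grasp_force: 0.0
```

```bash
python3 -m crank '[{"rot":[0,0,0],"offset":[0,0,0.3],"gripper":0},{"rot":[0,0,0],"offset":[0,0,0.6],"gripper":0},{"rot":[0,0,0],"offset":[0,0,0.9],"gripper":0},{"rot":[0,0,0],"offset":[0,0,1.1],"gripper":0},{"rot":[0,0,0],"offset":[0,0,1.3],"gripper":0},{"rot":[0,0,0],"offset":[0,0,1.5],"gripper":0},{"rot":[0,0,0],"offset":[0,0,1.7],"gripper":0},{"rot":[0,0,0],"offset":[0,0,1.8],"gripper":0},{"rot":[0,0,0],"offset":[0,0,1.9],"gripper":0},{"rot":[0,0,0],"offset":[0,0,1.9],"gripper":0}]'
```

```text
time_s: 5.15
ee_pos: [0.4246, 0.2127, 0.0824]
orientation: [-0.0, 0.707, -0.707, 0.0]
ft_force: [-2.3, -0.5, 5.5]
finger_gap: 0.004
grasp_force: 3.1
```

```bash
python3 -m crank '[{"rot":[0,0,0],"offset":[0,0,0.1],"gripper":0},{"rot":[0,0,0],"offset":[0,0,0.2],"gripper":0},{"rot":[0,0,0],"offset":[0,0,0.3],"gripper":0},{"rot":[0,0,0],"offset":[0,0,0.3],"gripper":0}]'
```

```text
time_s: 5.55
ee_pos: [0.425, 0.2129, 0.0822]
orientation: [-0.001, 0.708, -0.706, 0.001]
ft_force: [-9.7, -2.1, 25.7]
finger_gap: 0.005
grasp_force: 13.1
```

B is also at its stop. I'll lift, withdraw to the starting area and look.

```bash
python3 -m crank '[{"rot":[0,0,0],"offset":[0,0,-3],"gripper":0},{"rot":[0,0,0],"offset":[0,0,-8],"gripper":0},{"rot":[0,0,0],"offset":[0,0,-13],"gripper":0},{"rot":[0,0,-0.14],"offset":[-4,2,-14],"gripper":0},{"rot":[0,0,-0.28],"offset":[-8,4,-14],"gripper":0},{"rot":[0,0,-0.42],"offset":[-12,6,-14],"gripper":0},{"rot":[0,0,-0.56],"offset":[-16,8,-14],"gripper":0},{"rot":[0,0,-0.7],"offset":[-20,10,-14],"gripper":0},{"rot":[0,0,-0.84],"offset":[-24,12,-14],"gripper":0},{"rot":[0,0,-0.98],"offset":[-28,14,-14],"gripper":0}]'
python3 -m crank '[{"rot":[0,0,-0.1],"offset":[-2,3,0],"gripper":0},{"rot":[0,0,-0.1],"offset":[-5,5,0],"gripper":0},{"rot":[0,0,-0.1],"offset":[-7,5,0],"gripper":0},{"rot":[0,0,-0.1],"offset":[-7,5,0],"gripper":0}]'
python3 - <<'E'
from h import *; from rig import grab_frame
f=grab_frame('side'); cv2.imwrite('pics/s3.png',cv2.resize(f['color'][:,:,::-1][190:340,190:330],(560,600),interpolation=cv2.INTER_CUBIC))
E
```

```text
time_s: 6.55
ee_pos: [0.2832, 0.4939, 0.2185]
orientation: [-0.0, 0.958, -0.288, -0.0]
ft_force: [0.3, 0.8, 1.0]
finger_gap: 0.004
grasp_force: 0.0
time_s: 6.95
ee_pos: [0.1966, 0.4908, 0.2185]
orientation: [-0.0, 0.97, -0.241, -0.0]
ft_force: [-0.2, -0.0, 0.1]
finger_gap: 0.006
grasp_force: 0.0
```

View pics/s3.png

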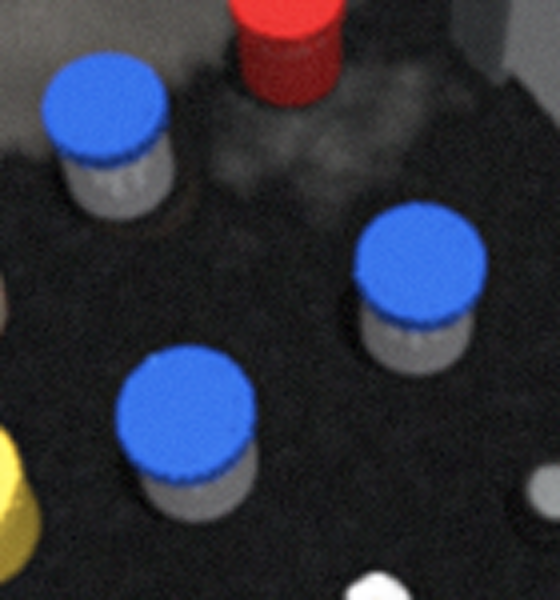

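The crop shows no orange under either front lid (at (187,480) and (420,325)), and all three tubs stand upright where they were.

```bash
python3 -c "from rig import hand_in; print(hand_in())"
```

```text
the job is handed in; nothing more can be done
None
```

I pressed both proud lids down to their hard stops, no orange shows in the final picture, all three tubs stand upright where they were, and I handed the job in at about 7 s on the robot's clock.

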